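# Sweep the turning offcuts off the bench into the scrap bin

### The arm

A 7-joint arm with a two-finger parallel gripper is mounted at the origin on the work surface. World frame = base frame: x ahead of the robot, y to its left, z up, the work surface at z = 0. Lengths are in m, angles in rad, forces in N, time in s.
With the tool pointing down it reaches from about 0.425 to 0.875 m from the base axis. Payload 4.7 kg.
Tool frame: the origin (TCP) lies midway between the tips of the shut fingers; the grasp point (between the pads) lies 19 mm behind it; z points along the fingers, y is the line along which they close (so a half turn about z gives the same grasp; the last joint's range is limited). The gripper opens to 87 mm and grips with 3 to 60 N. Pads are 19 mm wide; open, the fingers measure 117 mm over their backs; the gripper's body (75 mm by 190 mm) begins 51 mm behind the grasp point.
Start: joints at [-1.186, 0.321, -0.07, 1.45, 0.023, 1.371, -0.057], TCP at [0.236, 0.606, 0.223] pointing down, gripper open.
Joint ranges: [-2.86, 2.86], [-0.3, 2.09], [-1.38, 1.24], [0.06, 2.45], [-1.56, 4.7], [0.09, 2.05], [-2.69, 2.69]. Speed limits (rad/s): [2.57, 2.57, 3.14, 3.14, 3.14, 3.14, 3.14].

### API

Orientations are given as a rotation vector (axis times angle).
In Python, from bench import ctrl, optics, telemetry gives the robot as it stands (ctrl), with the cameras (optics) and the readings (telemetry).
- The arm moves only by the tool inch_along, called after "Request:" as name(argument=value, ...) on one line, values as JSON. Schema: {"type":"object","properties":{"ticks":{"type":"array","items":{"type":"number"},"minItems":5,"maxItems":100},"force":{"type":"number"},"only":{"type":"string"},"quiet":{"type":"boolean"},"lines":{"type":"string"}},"required":["ticks"],"additionalProperties":false}. ticks is one flat list of numbers that holds 1 to 20 rows one after another, with no inner brackets; each row has 5 numbers: dx, dy, dz in shares of 1 m (1.0 is 1 m), then a turn about the tool's z in fractions of the full range, 1 being 4 rad, then the opening from 0.0 (shut) to 1.0 (fully open); each row is the pose to reach, as a shift and turn from the pose commanded when the call began, along the tool's axes at that moment; what a row does not reach only later rows make up. A row lasts 1/10 s, in which the tool goes at most 0.05 m and 0.15 rad, less where a joint would pass 70% of its speed; a pose out of reach is approached as far as the arm can. The fingers move at their own pace and stop on an object; force is the grip in N (left out, the last holds). Time passes only in rows, so rows that do not move let the fingers close. The tool returns the time, the measured TCP pose, the force, the opening and the grip force at its end. only (a regular expression) keeps the lines of the reply that match it, lines (a string "A,B") keeps lines A to B, and quiet returns only ok. Shift and turn numbers lie between -1 and 1, and a call with a number outside is refused. Input that does not fit is refused with a message, and nothing moves.
- telemetry.get_state(): the state, without advancing time (a new reading comes with each control period).
- optics.get_image(name): name is "scene" or "side" or "wrist"; returns the picture (480x640x3 uint8, red, green, blue); there is no depth.
- optics.camera_model(name): a dict with "vertical_fov" (degrees; the focal length in pixels is half the picture's height over the tangent of half this angle, whatever the lens; pixels are square), "cx", "cy" (the principal point, pixels), "rvec" (rotation vector, rad) and "tvec" (3), from world to camera coordinates, as OpenCV has them; the wrist camera has in their place "hand_eye" (4x4, takes a point from camera to tool coordinates, whose origin is the TCP and whose axes are the flange's). Camera axes: x right, y down, z forward; pixel columns grow to the right and rows downward; lengths in m; the calibration is good to about 2 mm. A picture is of the moment at which its call begins: read the wrist's pose just before it. camera_model takes no time and is no camera call.
- ctrl.close_job(): hands the job in; it is judged then, once.
The state is a dict: "time": time; "joint_positions": joint angles; "qd": joint speeds; "joint_torque": joint torques, N m; "position": TCP position; "tool_rot": TCP orientation; "ft_force": force on the tool from outside, world axes, zero at the start; "torque": the same for the moment, N m; "grip_width": opening from 0.0 (shut) to 1.0 (fully open); "grip_force": force on a finger pad.
Only numpy, scipy, OpenCV 4.12 (cv2) and the standard library are available. Lean on these libraries where they do the work, as an engineer would, in place of code of your own. Each camera call takes 0.05 s, during which the arm holds its last target. There are 200 camera calls.

### The job

Clear the three pale raw-wood offcuts off the turner's bench: sweep each one with the fingers along the bench top and over the far edge, so that it drops into the green scrap bin hung there. Only push them, at a calm hand's pace, without pinching, lifting, pressing hard or flicking them, and leave the dark finial, the steel live centre and the wax tin standing where they are.

Things in the scene. Friction and masses are not known exactly. Their poses are not given: they have to be found in the camera images.
- bin: Green sheet-steel scrap bin hung below the bench's far edge, fixed, 220 mm (x) by 340 mm (y) outside, 200 mm deep, walls 4 mm, open on top. Rim 8 mm below the bench top, near wall 2 mm beyond the edge. Origin: over the centre of its mouth at bench-top height (z = 0); the mouth spans 166 mm inside either way along y. Axes parallel to the world's.
- bench_edge (a point): Point on the bench's straight far edge before the middle of the bin, at bench-top height (z = 0). The edge runs along y, at x = 0.66 m always; the bench top is level and flat right up to it. Beside the bin there is nothing below the edge but the floor.
- offcut_block: Offcut of pale raw wood: sawn block 48 x 42 mm (x, y), 32 mm high, about 45 g, lying flat. Origin at its middle, 16 mm above its underside; z up at the start. Slides freely.
- offcut_disc: Offcut of pale raw wood: round slice of 52 mm diameter, 28 mm high, about 42 g, lying flat, a small dark centre mark on top. Origin at its middle, 14 mm above its underside; z up at the start. Slides freely.
- offcut_stub: Offcut of pale raw wood: parted-off spindle end, a square foot 44 x 44 mm and 24 mm high with a round stub of 30 mm diameter and 18 mm height on it, 42 mm high in all, about 42 g, standing on its square foot. Origin on its axis, 16 mm above its underside; z up at the start. Slides freely.
- finial: Finished turned finial of dark wood, loose, 45 mm largest diameter, 59 mm high, standing upright among the offcuts. Origin at the centre of its underside, z up. To be left alone.
- live_centre: Steel live centre of the lathe, loose, round body of 42 mm diameter and 34 mm height with a cone on top, 60 mm high in all, standing point up among the offcuts. Origin at the centre of its underside, z up. To be left alone.
- wax_tin: Round yellow wax tin with a red lid, loose, 66 mm diameter, 26 mm high, standing to the right (-y) of the row of offcuts. Origin at the centre of its underside, z up. To be left alone.

How it is judged:
At the end, for the whole second after the job is handed in: All three offcuts are inside the scrap bin (each one's middle within its walls and at least 20 mm below the bench top); the finial, the live centre and the wax tin stand upright within 15 mm of where they began (x of offcut_block in the frame of bin between -0.11 and 0.11 m and y of offcut_block in the frame of bin between -0.17 and 0.17 m and z of offcut_block in the frame of bin between -0.21 and -0.02 m and x of offcut_disc in the frame of bin between -0.11 and 0.11 m and y of offcut_disc in the frame of bin between -0.17 and 0.17 m and z of offcut_disc in the frame of bin between -0.21 and -0.02 m and x of offcut_stub in the frame of bin between -0.11 and 0.11 m and y of offcut_stub in the frame of bin between -0.17 and 0.17 m and z of offcut_stub in the frame of bin between -0.21 and -0.02 m and distance of each of finial, live_centre, wax_tin from where it was at the start of the episode below 0.015 m and angle between each of finial, live_centre, wax_tin's own z axis and vertical below 0.2 rad); the robot touches nothing.
It fails at once if an offcut is lifted off the bench (height (world z) of any of offcut_block, offcut_disc, offcut_stub above 0.06 m).
It fails at once if an offcut is pinched in the fingers or pressed hard (over 18 N) (contact force between any of offcut_block, offcut_disc, offcut_stub and the fingers above 18 N).
It fails at once if an offcut is flicked across the bench (over 0.7 m/s) ((height (world z) of offcut_block above 0.012 m and linear speed of offcut_block above 0.7 m/s) or (height (world z) of offcut_disc above 0.012 m and linear speed of offcut_disc above 0.7 m/s) or (height (world z) of offcut_stub above 0.012 m and linear speed of offcut_stub above 0.7 m/s)).
It fails at once if an offcut drops past the bin (height (world z) of any of offcut_block, offcut_disc, offcut_stub below -0.25 m).
It fails at once if the finial, the live centre or the wax tin is shifted by more than 15 mm or tipped (distance of any of finial, live_centre, wax_tin from where it was at the start of the episode above 0.015 m or angle between any of finial, live_centre, wax_tin's own z axis and vertical above 0.2 rad).
It also fails if it takes over 58 s, if anything falls off the work surface, if the arm or the gripper's body presses on something with over 40 N, if the wrist force passes 120 N, or if a joint passes its speed limit or range.

## Working session

There is one attempt and no reset: what is moved stays moved. The work goes in short steps, Python scripts to look and compute and a tool call to move; the robot and the scene stay as the last step left them, time stands still between calls to the robot, and variables do not carry over. Pictures are saved under pics/ and viewed, at most 10 in all, crops included, and the job is handed in when it is done.

```bash
ls; mkdir -p pics
```

Run:
```python
from bench import ctrl, optics, telemetry
import cv2
s=telemetry.get_state();print(s['time'],s['position'],s['tool_rot'])
for n in("scene","side"):
    cv2.imwrite(f"pics/{n}0.png",optics.get_image(n)[:,:,::-1]);print(optics.camera_model(n))
```

```text
bench.py
pics
0.0 [0.23543018 0.60528178 0.22144312] [-5.79105537e-01 -3.08753781e+00  2.99712816e-03]
{'vertical_fov': 54.26603116958354, 'cx': 321.1510058706331, 'cy': 227.58846117206147, 'rvec': array([ 2.14491758,  1.47274016, -0.46993378]), 'tvec': array([-0.21472079, -0.46772987,  1.36780378])}
{'vertical_fov': 52.25769768136117, 'cx': 311.32105102042914, 'cy': 239.080859790449, 'rvec': array([ 0.58222439, -2.76817775,  1.02063855]), 'tvec': array([0.6040418 , 0.2369021 , 0.84855339])}
```

View pics/scene0.png

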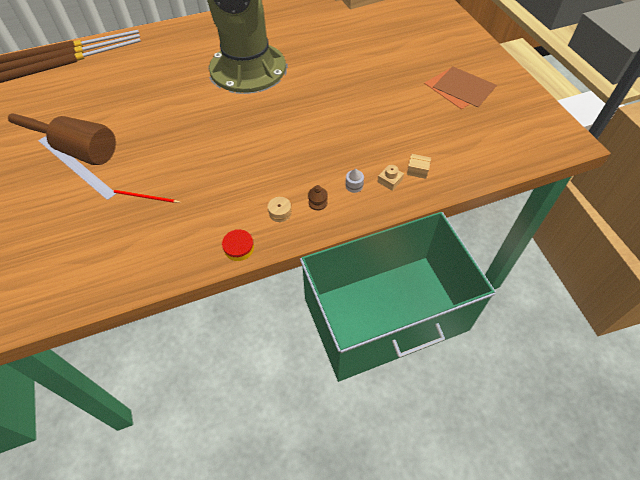

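View pics/side0.png

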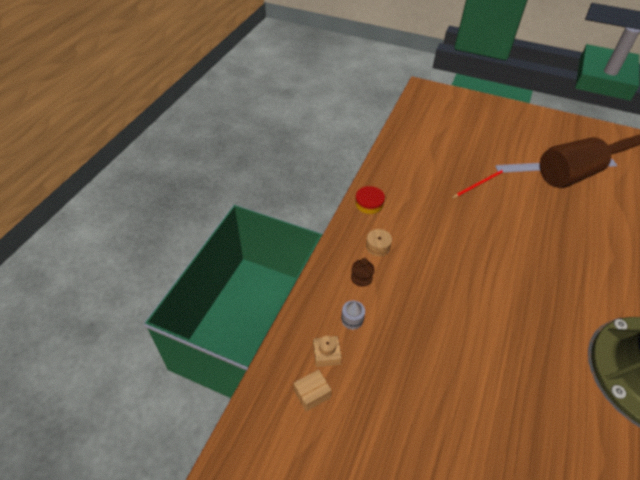

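Scene view: tin (237,243), disc (279,208), finial (317,198), live centre (355,180), stub (391,176), block (420,165). The bin's rim corners are around (303,260), (443,214), (493,292) and (338,348). The side view shows the same row: tin (370,198), disc (379,240), finial (362,272), centre (352,313), stub (327,348), block (312,387).

Create h.py:
```python
import numpy as np, cv2
from bench import ctrl, optics, telemetry
def cam(n):
    m=optics.camera_model(n); f=240/np.tan(np.radians(m['vertical_fov']/2))
    return np.array([[f,0,m['cx']],[0,f,m['cy']],[0,0,1]]),cv2.Rodrigues(np.array(m['rvec']))[0],np.array(m['tvec'])
def plane(n,uv,z):
    K,R,t=cam(n); d=R.T@np.linalg.inv(K)@[uv[0],uv[1],1]; c=-R.T@t
    return c+d*(z-c[2])/d[2]
def tri(u1,u2):
    P=[K@np.c_[R,t] for K,R,t in map(cam,("scene","side"))]
    X=cv2.triangulatePoints(P[0],P[1],np.array(u1,float),np.array(u2,float))[:,0]; return X[:3]/X[3]
```

Run:
```python
from h import *
np.set_printoptions(precision=4,suppress=True)
big=[]
for n,box in(("scene",(225,145,225,115)),("side",(285,180,115,235))):
    x,y,w,h=box; im=cv2.imread(f"pics/{n}0.png"); hsv=cv2.cvtColor(im,cv2.COLOR_BGR2HSV)
    H,S,V=cv2.split(hsv)
    M={'pale':(S<140)&(S>50)&(H>10)&(H<28)&(V>110),'red':((H<5)|(H>175))&(S>200),'dark':(V<95)&(H<20)&(S>80),'steel':(S<70)&(H>90)&(V>90)}
    for k,m in M.items():
        mm=np.zeros_like(H);mm[y:y+h,x:x+w]=m[y:y+h,x:x+w]*255
        for c in cv2.findContours(mm,cv2.RETR_EXTERNAL,2)[0]:
            if cv2.contourArea(c)>60:
                b=cv2.boundingRect(c);mo=cv2.moments(c);print(n,k,cv2.contourArea(c),b,np.array([mo['m10'],mo['m01']])/mo['m00'])
    big.append(cv2.resize(im[y:y+h,x:x+w],None,fx=3.4 if n=="scene" else 2.5,fy=3.4 if n=="scene" else 2.5,interpolation=2))
cv2.imwrite("pics/c0.png",big[0]);cv2.imwrite("pics/c1.png",big[1])
for k,a,b in(("tin",(237,242),(370,196)),("disc",(279.5,206),(379,239)),("stub",(391,169),(328,341))):print(k,tri(a,b))
for uv in((303,260),(443,214),(493,292),(338,348)):print(plane("scene",uv,-.008))
```

```text
scene pale 385.0 (267, 197, 24, 25) [279.0182 207.3208]
scene pale 394.5 (378, 165, 26, 25) [390.139  176.5556]
scene pale 390.0 (407, 154, 24, 24) [418.3282 165.3444]
scene red 581.0 (225, 230, 28, 27) [237.7203 242.7734]
scene dark 65.5 (308, 188, 18, 18) [314.1959 197.5165]
scene steel 61.0 (346, 171, 18, 13) [354.6066 178.2049]
side pale 677.5 (294, 370, 37, 35) [311.8069 386.9228]
side pale 530.5 (313, 336, 28, 26) [326.7191 348.4216]
side pale 338.0 (367, 230, 25, 19) [379.0597 238.6548]
side red 441.0 (356, 187, 29, 21) [369.8689 196.8912]
side dark 459.5 (351, 259, 23, 27) [362.062  272.2797]
side steel 370.5 (342, 301, 23, 24) [352.7859 312.3059]
tin [ 0.5985 -0.1889  0.0259]
disc [ 0.5399 -0.0759  0.0266]
stub [0.544  0.1937 0.0447]
[ 0.6703 -0.0684 -0.008 ]
[ 0.6704  0.2709 -0.008 ]
[ 0.8815  0.2674 -0.008 ]
[ 0.8774 -0.072  -0.008 ]
```

View pics/c0.png

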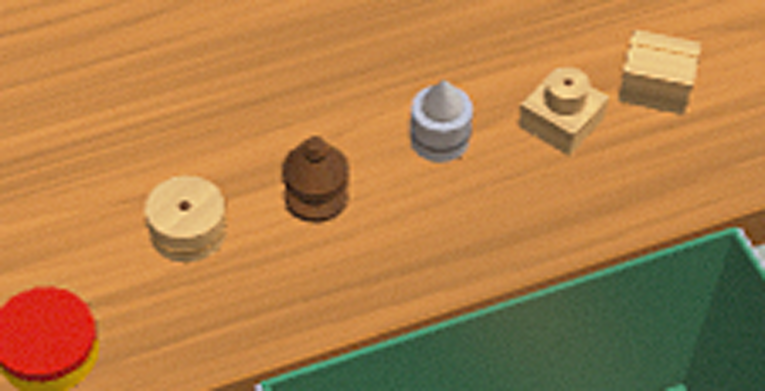

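View pics/c1.png

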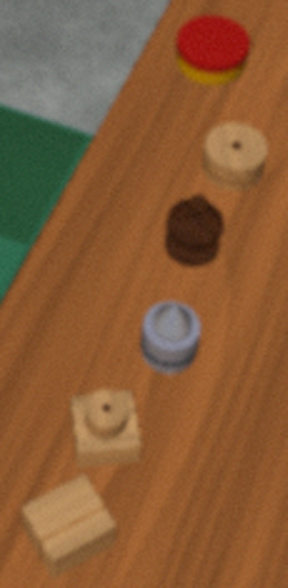

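Crops: disc mark at scene (279.1,205.6) / side (379.4,238.4); finial tip (317.6,186.2) / (364.2,259.2); centre tip (355.6,169.4) / (354.6,302); stub hole (392.1,169.1) / (327.8,343.2). The block's four top corners are also readable. The disc lies right of the bin's mouth, so it must also go left.

Run:
```python
from h import *
np.set_printoptions(precision=4,suppress=True)
a=lambda u:(225+u[0]/3.4,145+u[1]/3.4)
b=lambda u:(285+u[0]/2.5,180+u[1]/2.5)
for k,p,q in(("disc",(184,206),(236,146)),("finial",(315,140),(198,198)),("lc",(444,83),(174,305)),("stub",(568,82),(107,408))):print(k,tri(a(p),b(q)))
print("bench y test")
for k,p in(("TL",(634,32)),("TR",(699,42)),("BR",(692,85)),("BL",(622,66))):print("blk scene",plane("scene",a(p),.032))
for q in((82,477),(116,522),(60,557),(24,517)):print("blk side",plane("side",b(q),.032))
for p in((521,107),(608,101),(571,136)):print("foot scene",plane("scene",a(p),.024))
for q in((73,399),(133,392),(139,442),(80,448)):print("foot side",plane("side",b(q),.024))
print(plane("scene",(237.7,242.8),.026),plane("side",(369.9,196.9),.026))
R=cv2.Rodrigues(telemetry.get_state()['tool_rot'])[0];print(R)
```

```text
disc [ 0.5395 -0.0766  0.0279]
finial [0.544  0.0135 0.0611]
lc [0.5276 0.111  0.0598]
stub [0.5433 0.1968 0.0425]
bench y test
blk scene [0.5099 0.2664 0.032 ]
blk scene [0.535  0.3043 0.032 ]
blk scene [0.5689 0.2805 0.032 ]
blk scene [0.5358 0.2438 0.032 ]
blk side [0.5406 0.2451 0.032 ]
blk side [0.5081 0.2649 0.032 ]
blk side [0.532  0.3009 0.032 ]
blk side [0.5642 0.286  0.032 ]
foot scene [0.5385 0.1664 0.024 ]
foot scene [0.5551 0.2245 0.024 ]
foot scene [0.5743 0.187  0.024 ]
foot side [0.5708 0.1901 0.024 ]
foot side [0.5341 0.1679 0.024 ]
foot side [0.5162 0.2021 0.024 ]
foot side [0.5515 0.2226 0.024 ]
[ 0.6007 -0.1882  0.026 ] [ 0.5979 -0.1856  0.026 ]
[[-0.9321  0.3623 -0.0005]
 [ 0.3623  0.932  -0.0016]
 [-0.0001 -0.0017 -1.    ]]
```

Heights agree with the text. Found positions:
- Disc (0.540,-0.077)
- Finial (0.544,0.014)
- Live centre (0.528,0.111)
- Stub (0.543,0.197)
- Block (0.537,0.274), with its faces at about -33°
- Bin mouth y from -0.066 to 0.266

I'll push with a slightly opened fork: the stub straight, the block at -32° and the disc at +25°.

Create go.py:
```python
import sys
from h import *
x,y,z,push=map(float,sys.argv[1:])
s=telemetry.get_state();R=cv2.Rodrigues(np.array(s['tool_rot']))[0]
d=R.T@(np.array([x,y,z])-s['position'])
h=np.arctan2(R[1,0],R[0,0]);t=h-np.radians(180+push)
print(s['time'],s['position'],"d",d.round(4),"turn",round((t+np.pi)%(2*np.pi)-np.pi,3))
```

```bash
python3 go.py .475 .197 .1 0
```

```text
0.1 [0.23539795 0.60533682 0.22156886] d [-0.3713 -0.2936  0.1221] turn -0.371
```

Careful with the scale: turns go in shares of 4 rad. That gives: -0.371 rad / 4 = -0.0928.

Request:
inch_along(ticks=[-0.035,-0.03,0,-0.025,0.35,-0.07,-0.06,0,-0.05,0.35,-0.105,-0.09,0,-0.075,0.35,-0.14,-0.12,0,-0.0928,0.35,-0.175,-0.15,0,-0.0928,0.35,-0.21,-0.18,0.02,-0.0928,0.35,-0.245,-0.205,0.04,-0.0928,0.35,-0.28,-0.23,0.06,-0.0928,0.35,-0.315,-0.255,0.08,-0.0928,0.35,-0.345,-0.28,0.1,-0.0928,0.35,-0.371,-0.294,0.122,-0.0928,0.35,-0.371,-0.294,0.122,-0.0928,0.35,-0.371,-0.294,0.122,-0.0928,0.35,-0.371,-0.294,0.122,-0.0928,0.35])

```text
time: 1.5
position: [0.4745, 0.1989, 0.1011]
tool_rot: [-0.003, 3.141, 0.002]
ft_force: [-0.4, 0.6, -0.5]
grip_width: 0.35
grip_force: 0.0
```

```bash
python3 go.py .475 .197 .010 0
```

```text
1.5 [0.47447189 0.19888281 0.1010506 ] d [-0.0005 -0.002   0.091 ] turn 0.002
```

Request:
inch_along(ticks=[0,-0.001,0.03,0,0.35,0,-0.001,0.06,0,0.35,0,-0.001,0.08,0,0.35,0,-0.001,0.091,0,0.35,0,-0.001,0.091,0,0.35,-0.015,-0.001,0.091,0,0.35,-0.027,-0.001,0.091,0,0.35,-0.039,-0.001,0.091,0,0.35,-0.051,-0.001,0.091,0,0.35,-0.063,-0.001,0.091,0,0.35,-0.075,-0.001,0.091,0,0.35,-0.082,-0.001,0.091,0,0.35,-0.085,-0.001,0.091,0,0.35,-0.085,-0.001,0.091,0,0.35])

```text
time: 2.9
position: [0.5602, 0.1962, 0.0094]
tool_rot: [0.0, 3.141, -0.0]
ft_force: [-0.1, -0.2, 0.1]
grip_width: 0.353
grip_force: 0.0
```

Run:
```python
from h import *
a=optics.get_image("scene")[:,:,::-1];b=optics.get_image("side")[:,:,::-1]
cv2.imwrite("pics/d.png",np.hstack([cv2.resize(a[130:270,220:450],(460,280)),cv2.resize(b[170:430,280:420],(280,520))[:280*1] if 0 else cv2.resize(b[250:430,280:420],(218,280))]))
```

```text
(no output)
```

View pics/d.png

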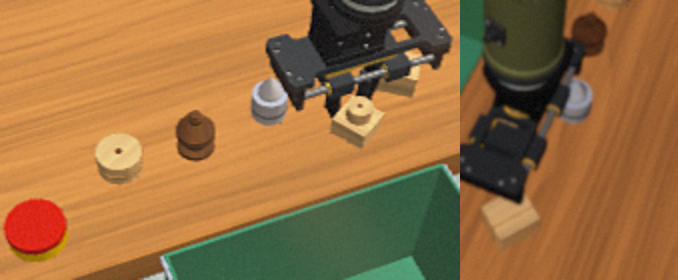

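The stub sits ahead of the fork at crop (358,118), and everything else is unmoved. Continue over the edge, then lift and go behind the block.

Request:
inch_along(ticks=[-0.008,0,0,0,0.35,-0.02,0,0,0,0.35,-0.032,0,0,0,0.35,-0.044,0,0,0,0.35,-0.056,0,0,0,0.35,-0.068,0,0,0,0.35,-0.08,0,0,0,0.35,-0.092,0,0,0,0.35,-0.104,0,0,0,0.35,-0.116,0,0,0,0.35,-0.125,0,0,0,0.35,-0.125,0,0,0,0.35,-0.125,0,0,0,0.35,-0.125,0,-0.03,0,0.35,-0.125,0,-0.07,0,0.35,-0.125,0,-0.1,0,0.35,-0.125,0,-0.1,0,0.35])

```text
time: 4.7
position: [0.6877, 0.1975, 0.116]
tool_rot: [-0.001, 3.133, 0.005]
ft_force: [-0.3, -0.3, 0.8]
grip_width: 0.353
grip_force: 0.0
```

```bash
python3 go.py .485 .306 .1 -32;python3 - <<'E'
from h import *
a=optics.get_image("scene")[:,:,::-1];cv2.imwrite("pics/e.png",a[130:400,200:520])
E
```

```text
4.7 [0.68774828 0.19746535 0.11595506] d [0.2028 0.1086 0.0145] turn 0.559
```

View pics/e.png

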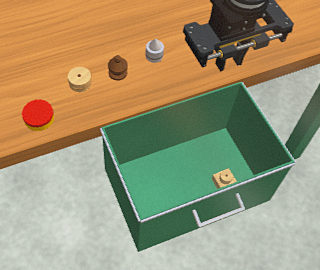

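The stub lies in the bin at crop (225,178). Next, the block.

Scaled: 0.559 rad / 4 = 0.1398.

Request:
inch_along(ticks=[0.035,0.018,0,0.03,0.35,0.07,0.036,0,0.06,0.35,0.105,0.054,0,0.09,0.35,0.14,0.074,0,0.12,0.35,0.175,0.093,0,0.1398,0.35,0.203,0.109,0.014,0.1398,0.35,0.203,0.109,0.014,0.1398,0.35,0.203,0.109,0.04,0.1398,0.35,0.203,0.109,0.07,0.1398,0.35,0.203,0.109,0.095,0.1398,0.35,0.203,0.109,0.105,0.1398,0.35,0.203,0.109,0.105,0.1398,0.35,0.203,0.109,0.105,0.1398,0.35])

```text
time: 6.05
position: [0.4824, 0.3054, 0.0051]
tool_rot: [0.867, 3.019, 0.001]
ft_force: [0.1, -0.7, 0.1]
grip_width: 0.349
grip_force: 0.0
```

```bash
python3 go.py .672 .192 .01 -32
```

```text
6.05 [0.48239325 0.30538688 0.0051353 ] d [-0.2209  0.0045 -0.0048] turn -0.001
```

Request:
inch_along(ticks=[-0.008,0.001,-0.005,0,0.35,-0.018,0.002,-0.005,0,0.35,-0.028,0.002,-0.005,0,0.35,-0.04,0.002,-0.005,0,0.35,-0.052,0.002,-0.005,0,0.35,-0.064,0.002,-0.005,0,0.35,-0.076,0.002,-0.005,0,0.35,-0.088,0.002,-0.005,0,0.35,-0.1,0.002,-0.005,0,0.35,-0.112,0.002,-0.005,0,0.35,-0.12,0.002,-0.005,0,0.35,-0.12,0.002,-0.005,0,0.35])

```text
time: 7.25
position: [0.586, 0.242, 0.0095]
tool_rot: [0.869, 3.018, -0.001]
ft_force: [-0.1, 0.1, 0.2]
grip_width: 0.35
grip_force: 0.0
```

Run:
```python
from h import *
a=optics.get_image("scene")[:,:,::-1];cv2.imwrite("pics/f.png",cv2.resize(a[130:270,220:450],None,fx=2,fy=2))
```

```text
(no output)
```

View pics/f.png

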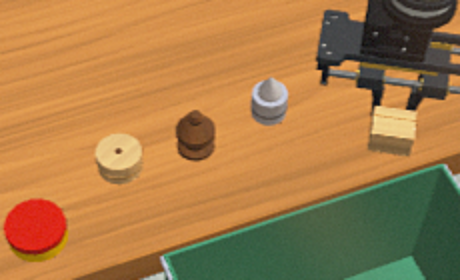

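The block is square against the fork at crop (394,130). Push on over the edge.

Request:
inch_along(ticks=[-0.008,0,0,0,0.35,-0.02,0,0,0,0.35,-0.032,0,0,0,0.35,-0.044,0,0,0,0.35,-0.056,0,0,0,0.35,-0.068,0,0,0,0.35,-0.08,0,0,0,0.35,-0.092,0,0,0,0.35,-0.104,0,0,0,0.35,-0.114,0,0,0,0.35,-0.12,0,0,0,0.35,-0.12,0,0,0,0.35,-0.12,0,0,0,0.35,-0.12,0,-0.03,0,0.35,-0.12,0,-0.07,0,0.35,-0.12,0,-0.1,0,0.35,-0.12,0,-0.1,0,0.35])

```text
time: 9.0
position: [0.6893, 0.1815, 0.1158]
tool_rot: [0.863, 3.013, 0.009]
ft_force: [0.4, 0.4, 0.6]
grip_width: 0.35
grip_force: 0.0
```

```bash
python3 go.py .488 -.101 .11 25
```

```text
9.0 [0.68926828 0.18145365 0.11583853] d [ 0.0213 -0.3462  0.003 ] turn -0.994
```

Scaled: -0.994 rad / 4 = -0.2485.

Request:
inch_along(ticks=[0.002,-0.04,0,-0.035,0.35,0.004,-0.08,0,-0.07,0.35,0.006,-0.12,0,-0.105,0.35,0.008,-0.16,0,-0.14,0.35,0.01,-0.2,0,-0.175,0.35,0.013,-0.24,0,-0.21,0.35,0.016,-0.28,0,-0.245,0.35,0.019,-0.32,0,-0.2485,0.35,0.021,-0.346,0,-0.2485,0.35,0.021,-0.346,0,-0.2485,0.35,0.021,-0.346,0.003,-0.2485,0.35,0.021,-0.346,0.003,-0.2485,0.35])

```text
time: 10.2
position: [0.4853, -0.1008, 0.106]
tool_rot: [0.682, -3.066, -0.001]
ft_force: [0.7, -0.4, 0.2]
grip_width: 0.353
grip_force: 0.0
```

```bash
python3 go.py .488 -.101 .01 25;python3 - <<'E'
from h import *
a=optics.get_image("scene")[:,:,::-1];cv2.imwrite("pics/g.png",a[130:400,200:520])
E
```

```text
10.2 [ 0.48525012 -0.1008157   0.10596917] d [-0.0024 -0.0014  0.096 ] turn 0.001
```

View pics/g.png

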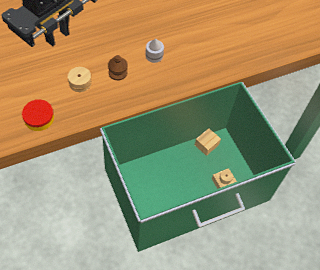

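The block (208,140) and stub are both in the bin; the disc is untouched at (79,77). Descend and push it.

Request:
inch_along(ticks=[0,-0.001,0.03,0,0.35,0,-0.001,0.06,0,0.35,0,-0.001,0.085,0,0.35,0,-0.001,0.096,0,0.35,0,-0.001,0.096,0,0.35,-0.01,-0.001,0.096,0,0.35,-0.02,-0.001,0.096,0,0.35,-0.03,-0.001,0.096,0,0.35,-0.042,-0.001,0.096,0,0.35,-0.054,-0.001,0.096,0,0.35,-0.066,-0.001,0.096,0,0.35,-0.078,-0.001,0.096,0,0.35,-0.09,-0.001,0.096,0,0.35,-0.1,-0.001,0.096,0,0.35,-0.1,-0.001,0.096,0,0.35])

```text
time: 11.75
position: [0.578, -0.0599, 0.0105]
tool_rot: [-0.68, 3.065, 0.0]
ft_force: [0.4, 0.1, 0.6]
grip_width: 0.349
grip_force: 0.0
```

Run:
```python
from h import *
a=optics.get_image("scene")[:,:,::-1];cv2.imwrite("pics/i.png",cv2.resize(a[130:270,220:450],None,fx=2,fy=2))
```

```text
(no output)
```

View pics/i.png

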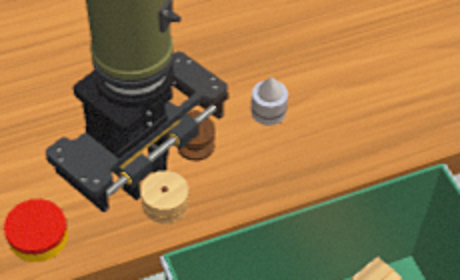

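The disc is nested in the fork at crop (165,189), about (0.606,-0.047), and on line for the bin mouth. Continue.

Request:
inch_along(ticks=[-0.008,0,0,0,0.35,-0.02,0,0,0,0.35,-0.032,0,0,0,0.35,-0.044,0,0,0,0.35,-0.056,0,0,0,0.35,-0.068,0,0,0,0.35,-0.08,0,0,0,0.35,-0.092,0,0,0,0.35,-0.104,0,0,0,0.35,-0.114,0,0,0,0.35,-0.12,0,0,0,0.35,-0.12,0,0,0,0.35,-0.12,0,0,0,0.35,-0.12,0,-0.03,0,0.35,-0.12,0,-0.07,0,0.35,-0.12,0,-0.11,0,0.35,-0.12,0,-0.14,0,0.35,-0.12,0,-0.14,0,0.35])

```text
time: 13.6
position: [0.6878, -0.0115, 0.1569]
tool_rot: [-0.675, 3.059, -0.003]
ft_force: [-0.2, -0.5, -0.3]
grip_width: 0.35
grip_force: 0.0
```

Run:
```python
from h import *
a=optics.get_image("scene")[:,:,::-1];cv2.imwrite("pics/j.png",a[130:400,200:520])
```

```text
(no output)
```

View pics/j.png

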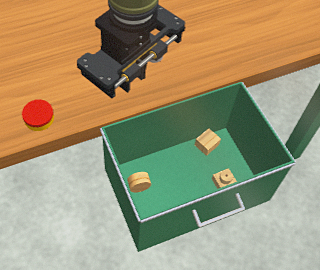

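The disc (139,181), block and stub are all in the bin, and the hand is clear at z = 0.157. Wait a moment, then hand in.

Request:
inch_along(ticks=[0,0,0,0,0.35,0,0,0,0,0.35,0,0,0,0,0.35,0,0,0,0,0.35,0,0,0,0,0.35])

```text
time: 14.15
position: [0.6848, -0.0106, 0.1499]
tool_rot: [0.678, -3.067, -0.0]
ft_force: [0.6, -0.2, 0.1]
grip_width: 0.35
grip_force: 0.0
```

```bash
python3 -c "
from bench import ctrl, optics, telemetry
print(ctrl.close_job())"
```

```text
the job is handed in; nothing more can be done
None
```

All three offcuts were swept into the scrap bin and the job was handed in at about 14 s; the finial, live centre and tin showed no shift in the pictures, though the arm hid the finial and live centre in the last one, and no verdict was printed.

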